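# Open the reject cabinet by its hidden sprung hook

### The job

Open the small grey reject cabinet on the inspection bench: reach down through the narrow slot behind the top edge of its door, press the sprung hook down far enough to free the door, and while it is down draw the door towards you from behind; then swing the door wide open, to about a right angle, and leave it standing there. Be gentle: never press or pull hard on the cabinet, door or hook, and leave everything else on the bench and on the cabinet where it is.

Things in the scene. Friction and masses are not known exactly. Their poses are not given: they have to be found in the camera images.
- cabinet: Grey sheet-metal cabinet fixed to the bench, 200 deep (x) x 220 wide (y) x 200 high (z), origin at the centre of its underside, front facing its own -x (to the robot). The front is one plain door without handle, 200 wide, 186 high, 14 thick, hinged on a vertical line at its +y end; door top edge level with the roof. Sheet 6 thick.
- slot (a point): Centre of the mouth of the only roof opening, at roof height; axes as the cabinet's. 34 in x, 56 in y; its front (-x) edge is the closed door's inner face, the rest roof sheet. In it lies the hook's flat white press plate, 24 (x) x 26 (y), centred 1 to -x of the slot's centre; its top is 4 to 32 below the roof, differently each time: find it by feel. All else is 60 or deeper.
- hinge_axis (a point): Point on the door's vertical hinge line, at roof height, in the plane of the closed door's inner face. The slot's centre is 140 from this line along the cabinet's -y and 17 along +x. The door swings with light, slightly damped friction (about 0.2 Nm at an easy pace) and stays where it is left.
- door (a joint): Door angle in rad: 0 shut, grows as its free (-y) end swings out towards the cabinet's -x, stop at 1.9.
- hook (a joint): How far the hook and its plate are pressed straight down, m: 0 at rest, 0.011 hard stop. Spring: about 4 N at the start, 8 N at the stop. Beyond 0.008 its tooth is clear of the lip on the door's back (0.009 to 0.0105 is a good depth). Let go before the door at the slot has come out 3 mm and it catches again; after 14 mm the door is quite clear of it.
- jar: Small closed glass jar, diameter 48, height 65, standing on the rear of the cabinet roof; origin at the centre of its underside.
- tape: Roll of clear tape lying on the rear of the cabinet roof, diameter 52, height 18; origin at the centre of its underside.
- spool_a: Flanged black and white spool standing on the bench beside the cabinet, diameter 22, height 34; origin at the centre of its underside.
- spool_b: Another such spool, diameter 22, height 34, beside the cabinet.
- spool_c: Another such spool, diameter 22, height 34, beside the cabinet.
- tray: Open white tray on the bench beside the cabinet, 100 x 70 x 30 high; origin at the centre of its underside.
- loupe: Black stand loupe on the bench beside the cabinet, diameter 38, height 34; origin at the centre of its underside.

How it is judged:
By the outcome, as a careful person would: the job done as asked, in the order asked, and still so for the second after the job is handed in, with the robot touching nothing.
It also fails if it takes over 48 s, if anything falls off the work surface, if the arm or the gripper's body presses on something with over 40 N, if the wrist force passes 120 N, or if a joint passes its speed limit or range.

### The arm

A 6-joint arm with a two-finger parallel gripper is mounted at the origin on the work surface. World frame = base frame: x ahead of the robot, y to its left, z up, the work surface at z = 0. Lengths are in m, angles in degrees, forces in N, time in s.
With the tool pointing down it reaches from about 0.375 to 0.9 m from the base axis. Payload 3.1 kg.
Tool frame: the origin (TCP) lies at the very end of the fingers, on their centre line; the grasp point (between the pads) lies 19 mm behind it; z points along the fingers, y is the line along which they close (so a half turn about z gives the same grasp; the last joint's range is limited). The gripper opens to 87 mm and grips with 3 to 60 N. Pads are 19 mm wide; open, the fingers measure 117 mm over their backs; the gripper's body (75 mm by 190 mm) begins 51 mm behind the grasp point.
Start: joints at [-87.519, 30.224, 82.088, -0, 67.689, -10.227], TCP at [0.138, -0.61, 0.191] pointing down, gripper open.
Joint ranges: [-176.69, 176.69], [-43.24, 126.21], [12.49, 139.97], [-82, 262], [0, 151.66], [-163.58, 163.58]. Speed limits (degrees/s): [159.86, 159.86, 180, 180, 180, 180].

### API

Orientations are given as a 3x3 rotation matrix whose columns are the frame's x, y, z axes.
In Python, from rig import bot, imaging gives the robot as it stands.
- The arm moves only by the tool drive_tool, never from a script. Its argument "deltas" is text: rows parted by semicolons, each of 5 numbers parted by spaces: the finger opening in mm, from 0 to 87, then the shift along the world's x, y, z in mm, then the turn about the world's z in rad. In form: jaw dx dy dz twist; .... A call has 1 to 12 rows; each row is the pose to reach, as a shift and turn from the pose commanded when the call began; what a row does not reach only later rows make up. A row lasts 1/10 s, in which the tool goes at most 50 mm and 8.59 degrees, less where a joint would pass 70% of its speed; a pose out of reach is approached as far as the arm can. A call with a gripper value outside its range is refused whole. The fingers move at their own pace and stop on an object; the grip force is fixed at half the most. Time passes only in rows, so rows that repeat a pose let the fingers close. It gives the time, the measured TCP pose, the force, the opening and the grip force at its end, in the units of the state.
- bot.read_state(): the state, without advancing time (a new reading comes with each control period).
- imaging.capture(name): name is "side" or "top" or "wrist"; returns the picture (420x560x3 uint8, red, green, blue); there is no depth.
- imaging.camera_model(name): a dict with "fx", "fy", "cx", "cy" (pixels), "T" (4x4, takes a point from camera to world coordinates). Camera axes: x right, y down, z forward; pixel columns grow to the right and rows downward; lengths in m; the calibration is good to about 2 mm. A picture is of the moment at which its call begins: read the wrist's pose just before it. camera_model takes no time and is no camera call; for the wrist camera it gives the pose at the moment of the call.
- bot.hand_in(): hands the job in; it is judged then, once.
The state is a dict: "time_s": time; "joint_positions": joint angles; "qvel": joint speeds; "tau": joint torques, N m; "position": TCP position; "tcp_rot": TCP orientation; "force": force on the tool from outside, world axes, zero at the start; "moment": the same for the moment, N m; "opening": opening from 0.0 (shut) to 1.0 (fully open); "grasp_force": force on a finger pad.
Only numpy, scipy, OpenCV 4.12 (cv2) and the standard library are available. Lean on these libraries where they do the work, as an engineer would, in place of code of your own. Each camera call takes 0.05 s, during which the arm holds its last target. There are 200 camera calls.

## Working session

There is one attempt and no reset: what is moved stays moved. The work goes in short steps, Python scripts to look and compute and a tool call to move; the robot and the scene stay as the last step left them, time stands still between calls to the robot, and variables do not carry over. Pictures are saved under pics/ and viewed, at most 10 in all, crops included, and the job is handed in when it is done.

Besides the shell and the picture viewer there is one more tool, called after ">>>" as name(argument=value, ...) on one line, values as JSON. drive_tool: Moves the arm, as the interface text tells. Its arguments: {"type":"object","properties":{"deltas":{"type":"string"}},"required":["deltas"]}

```bash
mkdir -p pics; ls; python3 - <<'E'
from rig import bot, imaging
import cv2
s=bot.read_state(); print(s)
for n in("side","top"):
    im=imaging.capture(n); cv2.imwrite(f"pics/{n}0.png",im[:,:,::-1]); m=imaging.camera_model(n); print(n,m)
E
```

```text
pics
{'time_s': 0.0, 'joint_positions': array([-8.75196273e+01,  3.02778877e+01,  8.21556382e+01, -1.84941046e-03,
        6.76904166e+01, -1.02267359e+01]), 'qvel': array([-0.05469485,  0.00435342, -0.01255008, -0.04456442,  0.0416086 ,
        0.01897138]), 'tau': array([-2.09198835e-03, -4.40050864e+01, -1.76591295e+01,  6.33717491e-02,
        5.83185093e-02, -1.64360813e-04]), 'position': array([ 0.13746911, -0.60887485,  0.19048744]), 'tcp_rot': array([[ 9.75504580e-01,  2.19979089e-01, -1.23451360e-04],
       [ 2.19978837e-01, -9.75502253e-01,  2.15988233e-03],
       [ 3.54701866e-04, -2.13413179e-03, -9.99997660e-01]]), 'force': array([-0.26434849, -0.80193061,  0.00826215]), 'moment': array([-0.04643387,  0.01164974, -0.01387618]), 'grasp_force': 0.0, 'opening': 1.002004687487365}
side {'fx': 406.3323806158922, 'fy': 406.3323806158922, 'cx': 282.4644736639668, 'cy': 210.95180290985343, 'T': array([[-0.99890129, -0.01739608,  0.04351529,  0.59318907],
       [-0.04258622,  0.72452529, -0.68793133,  0.74939347],
       [-0.01956062, -0.68902865, -0.72447008,  0.84413744],
       [ 0.        ,  0.        ,  0.        ,  1.        ]])}
top {'fx': 470.12752933655264, 'fy': 470.12752933655264, 'cx': 284.3417804572723, 'cy': 200.73115515769575, 'T': array([[ 0.01016145, -0.99593243,  0.08952847,  0.58084566],
       [-0.99967572, -0.01220854, -0.0223474 ,  0.05871775],
       [ 0.02334951, -0.08927236, -0.99573352,  1.10317037],
       [ 0.        ,  0.        ,  0.        ,  1.        ]])}
```

View pics/side0.png

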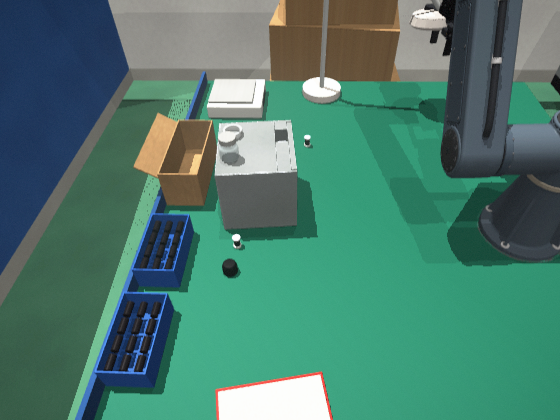

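View pics/top0.png

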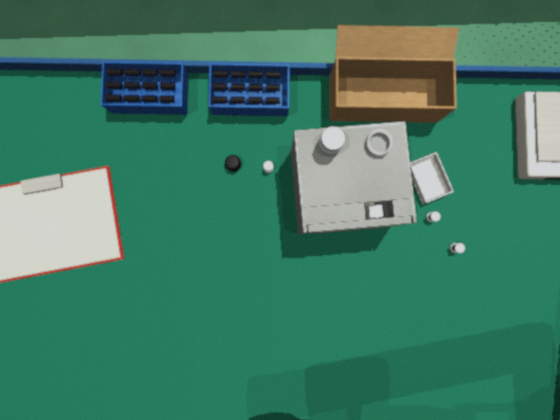

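```bash
python3 - <<'E'
import cv2
im=cv2.imread("pics/top0.png"); c=im[110:245,280:470]
cv2.imwrite("pics/crop0.png",cv2.resize(c,None,fx=4.2,fy=4.2,interpolation=cv2.INTER_CUBIC))
E
```

```text
(no output)
```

View pics/crop0.png

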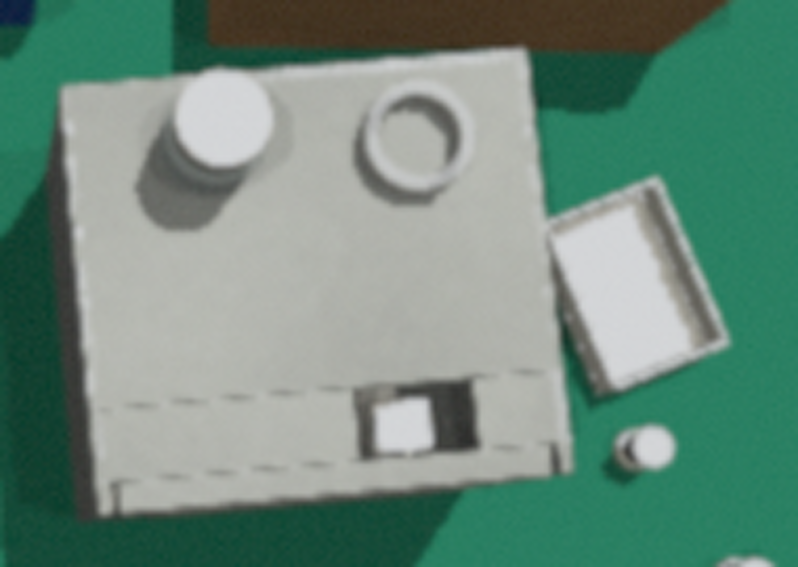

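```bash
cat > h.py <<'E'
import numpy as np
from rig import bot, imaging
def ray(m,uv,z):
    T=np.array(m["T"]); uv=np.atleast_2d(uv).astype(float)
    d=np.c_[(uv[:,0]-m["cx"])/m["fx"],(uv[:,1]-m["cy"])/m["fy"],np.ones(len(uv))]@T[:3,:3].T
    return (T[:3,3]+d*((z-T[2,3])/d[:,2])[:,None])[:,:2]
def fit(P,W):
    pc,wc=P.mean(0),W.mean(0); z=((W-wc)@[1,1j])*np.conj((P-pc)@[1,1j])
    a=np.angle(z.sum()); R=np.array([[np.cos(a),-np.sin(a)],[np.sin(a),np.cos(a)]])
    t=wc-R@pc; return a,R,t,(W-P@R.T-t)
E
python3 - <<'E'
from h import *
np.set_printoptions(precision=4,suppress=True)
m=imaging.camera_model("top")
px=np.array([[62,88],[527,50],[572,472],[100,515],[357,392],[472,378],[478,447],[363,460]])/4.2+[280-.4,110-.4]
P=np.array([[100,110],[100,-110],[-100,-110],[-100,110],[-52,-12],[-52,-68],[-86,-68],[-86,-12]])/1e3
W=ray(m,px,.2)
a,R,t,e=fit(P,W); print(np.degrees(a),t,e*1e3)
S=R@[-.069,-.04]+t;H=R@[-.086,.1]+t;print("slot",S,"hinge",H)
s=bot.read_state()
ty=s["tcp_rot"][:,1]; print("twist needed",np.radians((np.degrees(a)-90-np.degrees(np.arctan2(ty[1],ty[0]))+90)%180-90), "delta mm",(S-s["position"][:2])*1e3)
E
```

```text
5.647416647305803 [ 0.712  -0.0983] [[-0.584  -0.7742]
 [-0.632  -0.0561]
 [ 0.5596  1.3292]
 [ 0.1195 -0.1132]
 [-1.7925 -1.6789]
 [-0.1638  0.6677]
 [ 1.788   1.5666]
 [ 0.705  -0.9411]]
slot [ 0.6473 -0.1449] hinge [ 0.6166 -0.0072]
twist needed -0.12327968352390006 delta mm [509.8155 464.0629]
```

>>> drive_tool(deltas="0 0 0 50 0; 0 0 0 100 0; 0 40 35 120 0; 0 80 72 120 0; 0 120 109 120 -0.03; 0 160 146 120 -0.06; 0 200 182 120 -0.09; 0 240 219 120 -0.12; 0 275 251 120 -0.123; 0 310 283 120 -0.123; 0 345 315 120 -0.123; 0 380 347 120 -0.123")

```text
time_s: 1.3
position: [0.5053, -0.2728, 0.3111]
tcp_rot: [[0.995, 0.099, -0.001], [0.099, -0.995, 0.0], [-0.001, -0.0, -1.0]]
force: [0.5, -0.8, 0.2]
opening: 0.031
grasp_force: 0.0
```

>>> drive_tool(deltas="0 35 32 0 0; 0 70 64 0 0; 0 100 90 0 0; 0 120 108 0 0; 0 129 118 0 0; 0 129 118 0 0; 0 129 118 0 0; 0 129 118 0 0")

```text
time_s: 2.1
position: [0.6323, -0.158, 0.3115]
tcp_rot: [[0.995, 0.097, -0.001], [0.097, -0.995, -0.0], [-0.001, 0.0, -1.0]]
force: [-0.4, -0.6, 0.3]
opening: 0.006
grasp_force: 0.0
```

```bash
python3 - <<'E'
from h import *
import cv2
np.set_printoptions(precision=4,suppress=True)
s=bot.read_state(); print(s["position"],s["tcp_rot"],s["force"])
m=imaging.camera_model("wrist");im=imaging.capture("wrist"); cv2.imwrite("pics/w1.png",im[:,:,::-1]); print(m)
T=np.array(m["T"])
# predicted pixel of slot corners
a=np.radians(5.647);R=np.array([[np.cos(a),-np.sin(a)],[np.sin(a),np.cos(a)]]);t=np.array([.712,-.0983])
for p in [[-52,-12],[-52,-68],[-86,-68],[-86,-12],[-100,-110],[-100,110]]:
    w=R@(np.array(p)/1e3)+t; c=T[:3,:3].T@(np.r_[w,.2]-T[:3,3]); print(p,c[0]/c[2]*m["fx"]+m["cx"],c[1]/c[2]*m["fy"]+m["cy"])
E
```

```text
[ 0.6323 -0.158   0.3115] [[ 0.9953  0.0968 -0.0008]
 [ 0.0968 -0.9953 -0.0003]
 [-0.0008  0.0002 -1.    ]] [-0.39   -0.5539  0.3439]
{'fx': 344.98720874626895, 'fy': 344.98720874626895, 'cx': 287.056317179719, 'cy': 209.4067103718115, 'T': array([[ 0.0958, -0.9623, -0.2545,  0.7021],
       [-0.9954, -0.0927, -0.0243, -0.1513],
       [-0.0002,  0.2557, -0.9668,  0.5042],
       [ 0.    ,  0.    ,  0.    ,  1.    ]])}
[-52, -12] 242.09335492845423 161.661855589852
[-52, -68] 305.7328095072237 161.49625582109059
[-86, -68] 305.3112769899015 199.14825106191424
[-86, -12] 243.4434211697644 199.30341410813085
[-100, -110] 351.0317750994466 213.93616479484447
[-100, 110] 110.7864517870882 214.52973937109792
```

View pics/w1.png

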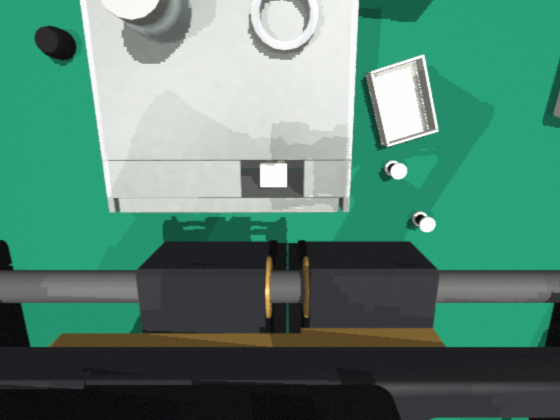

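```bash
python3 - <<'E'
import cv2
im=cv2.imread("pics/w1.png"); c=im[210:420,120:460]
c=cv2.convertScaleAbs(c,alpha=1.8,beta=30)
cv2.imwrite("pics/crop1.png",cv2.resize(c,None,fx=2.3,fy=2.3,interpolation=cv2.INTER_CUBIC))
E
```

```text
(no output)
```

View pics/crop1.png

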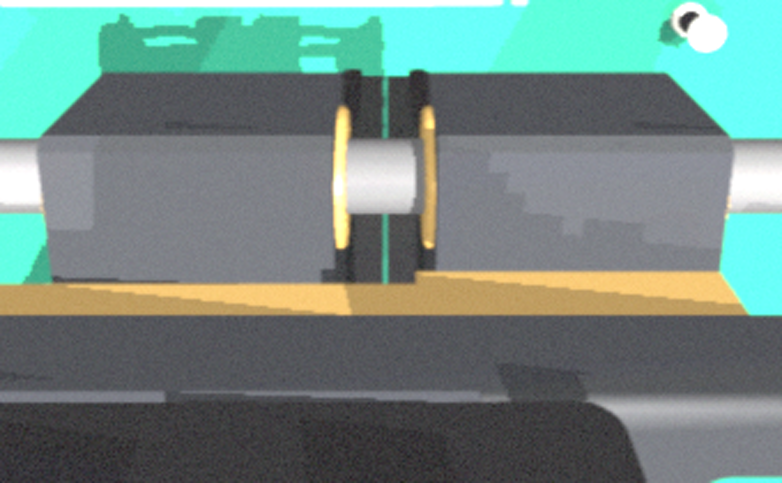

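```bash
python3 - <<'E'
from h import *
import cv2
s=bot.read_state();m=imaging.camera_model("side");im=imaging.capture("side")[:,:,::-1].copy();T=np.array(m["T"])
def pj(w): c=T[:3,:3].T@(np.array(w)-T[:3,3]); return c[0]/c[2]*m["fx"]+m["cx"],c[1]/c[2]*m["fy"]+m["cy"]
for dx in(-.0095,0,.0095): print(pj(s["position"]+[dx,0.015,0]),pj(s["position"]+[dx,0.015,.07]))
u,v=map(int,pj(s["position"]));print(u,v)
c=cv2.convertScaleAbs(im[v-70:v+50,u-80:u+80],alpha=1.5,beta=30)
cv2.imwrite("pics/crop2.png",cv2.resize(c,None,fx=5,fy=5,interpolation=cv2.INTER_NEAREST))
E
```

```text
(np.float64(290.0951331119286), np.float64(97.21611247569123)) (np.float64(289.91688498770975), np.float64(70.524302314999))
(np.float64(286.24168336761295), np.float64(97.19600797899693)) (np.float64(285.8579692394331), np.float64(70.51473134898225))
(np.float64(282.39141366556265), np.float64(97.1759200734492)) (np.float64(281.8025816838881), np.float64(70.50516870248111))
286 93
```

View pics/crop2.png

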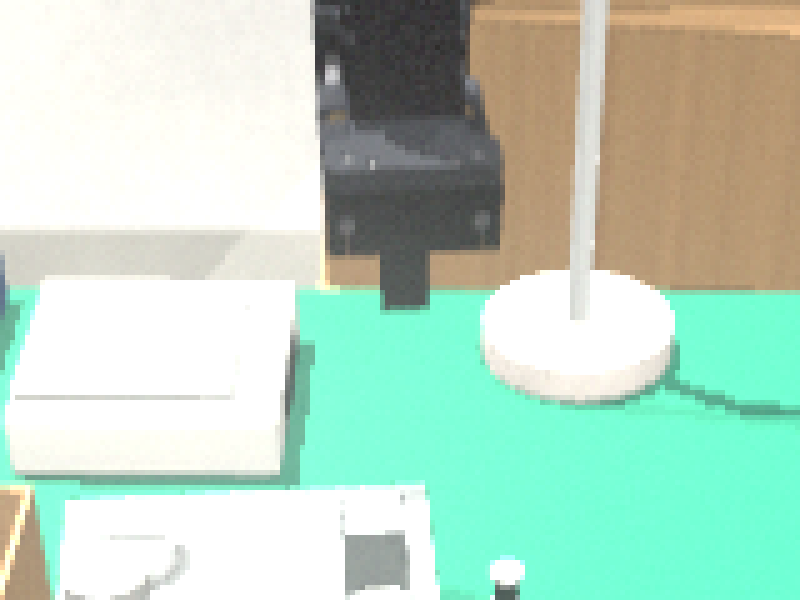

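```bash
python3 - <<'E'
from h import *
m=imaging.camera_model("side");T=np.array(m["T"]);print(m)
def pj(w): c=T[:3,:3].T@(np.array(w)-T[:3,3]); return c[0]/c[2]*m["fx"]+m["cx"],c[1]/c[2]*m["fy"]+m["cy"]
a=np.radians(5.647);R=np.array([[np.cos(a),-np.sin(a)],[np.sin(a),np.cos(a)]]);t=np.array([.712,-.0983])
for p in [[-52,-12],[-52,-68],[-86,-68],[-86,-12],[-100,-110],[-100,110],[100,-110],[100,110]]: print(p,pj(np.r_[R@(np.array(p)/1e3)+t,.2]))
E
```

```text
{'fx': 406.3323806158922, 'fy': 406.3323806158922, 'cx': 282.4644736639668, 'cy': 210.95180290985343, 'T': array([[-0.99890129, -0.01739608,  0.04351529,  0.59318907],
       [-0.04258622,  0.72452529, -0.68793133,  0.74939347],
       [-0.01956062, -0.68902865, -0.72447008,  0.84413744],
       [ 0.        ,  0.        ,  0.        ,  1.        ]])}
[-52, -12] (np.float64(275.31022684911056), np.float64(140.75893650591007))
[-52, -68] (np.float64(274.4070793875918), np.float64(128.3054240680219))
[-86, -68] (np.float64(286.905876465723), np.float64(127.69194368316083))
[-86, -12] (np.float64(288.2609113703965), np.float64(140.11354868240744))
[-100, -110] (np.float64(290.96029594948305), np.float64(118.68765602833902))
[-100, 110] (np.float64(297.36349550795296), np.float64(170.2576047006902))
[100, -110] (np.float64(219.09922060382405), np.float64(122.17676033064215))
[100, 110] (np.float64(214.38464674421624), np.float64(174.5455862435138))
```

>>> drive_tool(deltas="0 15.7 13.5 0 0; 0 15.7 13.5 -30 0; 0 15.7 13.5 -60 0; 0 15.7 13.5 -85 0; 0 15.7 13.5 -96 0; 0 15.7 13.5 -96 0; 0 15.7 13.5 -96 0")

```text
time_s: 2.9
position: [0.6497, -0.144, 0.2167]
tcp_rot: [[0.995, 0.098, 0.002], [0.098, -0.995, -0.001], [0.002, 0.001, -1.0]]
force: [0.1, 0.6, -0.2]
opening: 0.008
grasp_force: 0.0
```

```bash
python3 - <<'E'
from h import *
import cv2
s=bot.read_state();print(s["position"],s["force"]);a=imaging.capture("side");b=imaging.capture("wrist")
m=imaging.camera_model("side");T=np.array(m["T"])
def pj(w): c=T[:3,:3].T@(np.array(w)-T[:3,3]); return c[0]/c[2]*m["fx"]+m["cx"],c[1]/c[2]*m["fy"]+m["cy"]
print(pj(s["position"]),pj(s["position"]+[0,0,.032]))
c=cv2.convertScaleAbs(a[70:190,200:320],alpha=1.3,beta=20)
A=cv2.resize(c,(520,520),interpolation=cv2.INTER_NEAREST)
B=b[100:300,220:355]; B=cv2.resize(B,(270,400))
B=cv2.copyMakeBorder(B,0,120,0,0,cv2.BORDER_CONSTANT)
cv2.imwrite("pics/c3.png",np.hstack([A,B])[:,:,::-1])
E
```

```text
[ 0.6496944  -0.1439725   0.21665638] [ 0.13546636  0.63826859 -0.18554151]
(np.float64(280.1423183509843), np.float64(129.08931255164615)) (np.float64(279.84838279981017), np.float64(118.73393228436552))
```

View pics/c3.png

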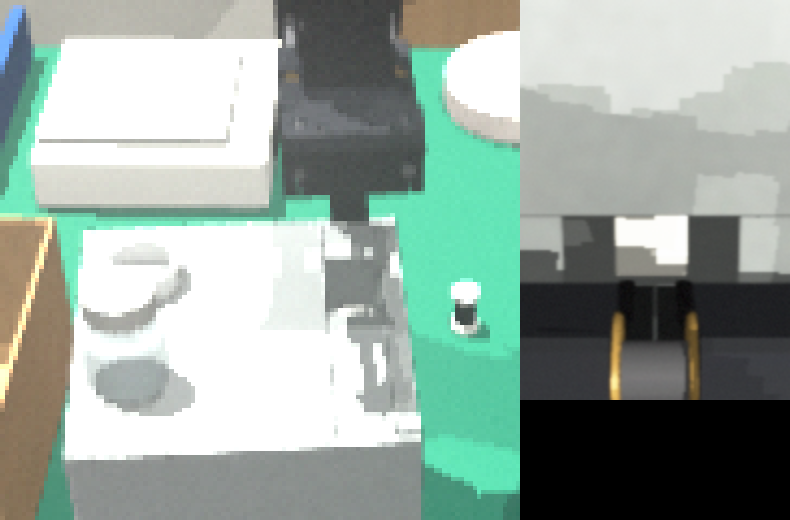

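>>> drive_tool(deltas="0 -2 0 -5 0; 0 -2 0 -10 0; 0 -2 0 -14 0; 0 -2 0 -17 0; 0 -2 0 -20 0; 0 -2 0 -20 0")

```text
time_s: 3.6
position: [0.6467, -0.1431, 0.1947]
tcp_rot: [[0.995, 0.099, -0.001], [0.099, -0.995, 0.0], [-0.001, -0.001, -1.0]]
force: [0.3, -0.2, -0.4]
opening: 0.002
grasp_force: 0.0
```

>>> drive_tool(deltas="0 0 0 -2 0; 0 0 0 -4 0; 0 0 0 -6 0; 0 0 0 -6 0")

```text
time_s: 4.0
position: [0.6468, -0.1431, 0.189]
tcp_rot: [[0.995, 0.099, -0.001], [0.099, -0.995, 0.0], [-0.001, -0.0, -1.0]]
force: [0.2, -0.1, -0.4]
opening: 0.003
grasp_force: 0.0
```

>>> drive_tool(deltas="0 0 0 -2 0; 0 0 0 -4 0; 0 0 0 -4 0")

```text
time_s: 4.3
position: [0.6468, -0.1431, 0.185]
tcp_rot: [[0.995, 0.099, -0.001], [0.099, -0.995, 0.0], [-0.001, -0.0, -1.0]]
force: [-0.5, 0.1, -0.0]
opening: 0.001
grasp_force: 0.0
```

>>> drive_tool(deltas="0 0 0 -2 0; 0 0 0 -4 0; 0 0 0 -4 0")

```text
time_s: 4.6
position: [0.6468, -0.1431, 0.181]
tcp_rot: [[0.995, 0.099, -0.001], [0.099, -0.995, 0.0], [-0.001, -0.0, -1.0]]
force: [0.5, -0.1, -0.8]
opening: 0.004
grasp_force: 0.0
```

>>> drive_tool(deltas="0 0 0 -2 0; 0 0 0 -4 0; 0 0 0 -4 0")

```text
time_s: 4.9
position: [0.6468, -0.1431, 0.177]
tcp_rot: [[0.995, 0.099, -0.001], [0.099, -0.995, 0.0], [-0.001, -0.0, -1.0]]
force: [0.4, -0.3, -0.6]
opening: 0.004
grasp_force: 0.0
```

>>> drive_tool(deltas="0 0 0 -2 0; 0 0 0 -3 0; 0 0 0 -3 0")

```text
time_s: 5.2
position: [0.6469, -0.1431, 0.1742]
tcp_rot: [[0.995, 0.099, -0.0], [0.099, -0.995, 0.0], [-0.0, -0.0, -1.0]]
force: [0.2, 0.6, -0.1]
opening: 0.01
grasp_force: 0.0
```

>>> drive_tool(deltas="0 0 0 -2 0; 0 0 0 -3 0; 0 0 0 -3 0")

```text
time_s: 5.5
position: [0.6469, -0.1432, 0.1712]
tcp_rot: [[0.995, 0.099, -0.0], [0.099, -0.995, 0.0], [-0.0, -0.0, -1.0]]
force: [-0.1, -0.3, 0.1]
opening: 0.005
grasp_force: 0.0
```

>>> drive_tool(deltas="0 0 0 -2 0; 0 0 0 -3 0; 0 0 0 -3 0")

```text
time_s: 5.8
position: [0.6469, -0.1432, 0.1682]
tcp_rot: [[0.995, 0.099, -0.0], [0.099, -0.995, 0.0], [-0.0, -0.0, -1.0]]
force: [0.4, 0.8, 0.3]
opening: 0.004
grasp_force: 0.0
```

>>> drive_tool(deltas="0 0 0 -2 0; 0 0 0 -3 0; 0 0 0 -3 0")

```text
time_s: 6.1
position: [0.6469, -0.1432, 0.1652]
tcp_rot: [[0.995, 0.099, -0.0], [0.099, -0.995, 0.0], [-0.0, -0.0, -1.0]]
force: [-0.3, 0.7, 0.1]
opening: 0.006
grasp_force: 0.0
```

>>> drive_tool(deltas="0 0 0 -2 0; 0 0 0 -3 0; 0 0 0 -3 0")

```text
time_s: 6.4
position: [0.6469, -0.1431, 0.1622]
tcp_rot: [[0.995, 0.099, -0.0], [0.099, -0.995, 0.0], [-0.0, -0.0, -1.0]]
force: [0.5, -0.1, 0.9]
opening: 0.006
grasp_force: 0.0
```

```bash
python3 - <<'E'
from h import *
import cv2
s=bot.read_state();print(s["position"],s["force"]);a=imaging.capture("side");b=imaging.capture("wrist");np.save("x.npy",a)
c=cv2.convertScaleAbs(a[70:190,200:320],alpha=1.1,beta=0)
A=cv2.resize(c,(520,520),interpolation=cv2.INTER_NEAREST)
B=b[100:300,220:355]; B=cv2.resize(B,(270,400))
B=cv2.copyMakeBorder(B,0,120,0,0,cv2.BORDER_CONSTANT)
cv2.imwrite("pics/c4.png",np.hstack([A,B])[:,:,::-1])
E
```

```text
[ 0.64688167 -0.1431253   0.16218747] [ 0.49195663 -0.06772125  0.93300396]
```

View pics/c4.png

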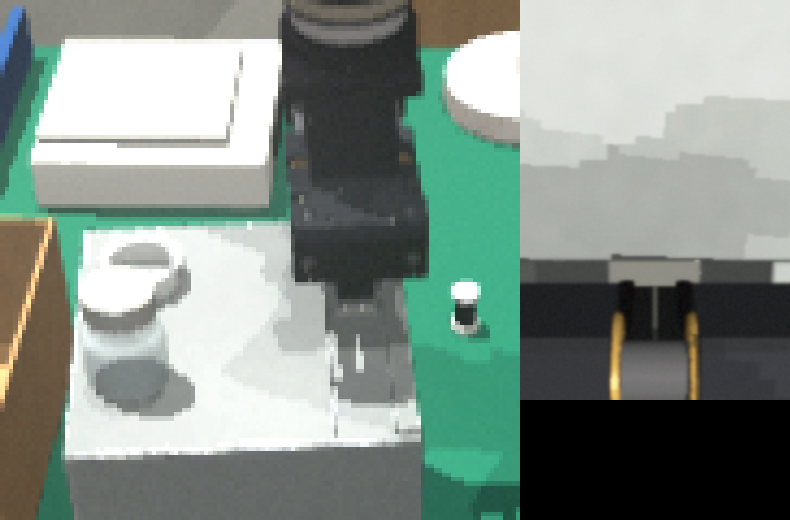

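>>> drive_tool(deltas="0 0 0 -2 0; 0 0 0 -3 0; 0 0 0 -3 0")

```text
time_s: 6.8
position: [0.6468, -0.1431, 0.1592]
tcp_rot: [[0.995, 0.099, -0.001], [0.099, -0.995, 0.0], [-0.001, -0.0, -1.0]]
force: [0.4, -0.2, -0.5]
opening: 0.006
grasp_force: 0.0
```

>>> drive_tool(deltas="0 0 0 -2 0; 0 0 0 -3 0; 0 0 0 -3 0")

```text
time_s: 7.1
position: [0.6469, -0.1431, 0.1562]
tcp_rot: [[0.995, 0.099, -0.0], [0.099, -0.995, 0.0], [-0.0, -0.0, -1.0]]
force: [0.0, -0.6, 0.5]
opening: 0.004
grasp_force: 0.0
```

>>> drive_tool(deltas="0 0 0 -2 0; 0 0 0 -3 0; 0 0 0 -3 0")

```text
time_s: 7.4
position: [0.6469, -0.1431, 0.1532]
tcp_rot: [[0.995, 0.099, -0.0], [0.099, -0.995, 0.0], [-0.0, -0.0, -1.0]]
force: [0.1, 0.5, -0.2]
opening: 0.005
grasp_force: 0.0
```

>>> drive_tool(deltas="0 0 0 -2 0; 0 0 0 -3 0; 0 0 0 -3 0")

```text
time_s: 7.7
position: [0.6469, -0.1431, 0.1502]
tcp_rot: [[0.995, 0.099, -0.001], [0.099, -0.995, 0.0], [-0.0, -0.0, -1.0]]
force: [0.5, 0.1, 0.0]
opening: 0.006
grasp_force: 0.0
```

>>> drive_tool(deltas="0 0 0 -2 0; 0 0 0 -3 0; 0 0 0 -3 0")

```text
time_s: 8.0
position: [0.6469, -0.1431, 0.1472]
tcp_rot: [[0.995, 0.099, -0.001], [0.099, -0.995, 0.0], [-0.0, -0.0, -1.0]]
force: [-1.1, 0.3, -0.4]
opening: 0.005
grasp_force: 0.0
```

>>> drive_tool(deltas="0 0 0 -2 0; 0 0 0 -3 0; 0 0 0 -3 0")

```text
time_s: 8.3
position: [0.6469, -0.1432, 0.1442]
tcp_rot: [[0.995, 0.099, -0.0], [0.099, -0.995, 0.0], [-0.0, -0.0, -1.0]]
force: [-0.0, 0.1, 0.9]
opening: 0.006
grasp_force: 0.0
```

>>> drive_tool(deltas="0 0 0 -2 0; 0 0 0 -3 0; 0 0 0 -3 0")

```text
time_s: 8.6
position: [0.6469, -0.1431, 0.1412]
tcp_rot: [[0.995, 0.099, -0.0], [0.099, -0.995, 0.0], [-0.0, -0.0, -1.0]]
force: [0.0, -0.8, -0.1]
opening: 0.009
grasp_force: 0.0
```

>>> drive_tool(deltas="0 0 0 -2 0; 0 0 0 -2 0")

```text
time_s: 8.8
position: [0.6471, -0.1432, 0.14]
tcp_rot: [[0.995, 0.099, 0.0], [0.099, -0.995, -0.0], [0.0, 0.0, -1.0]]
force: [-1.6, 0.5, 4.6]
opening: 0.001
grasp_force: 2.1
```

>>> drive_tool(deltas="0 0 0 -2 0; 0 0 0 -2 0")

```text
time_s: 9.0
position: [0.6471, -0.1432, 0.1378]
tcp_rot: [[0.995, 0.099, 0.0], [0.099, -0.995, -0.0], [0.0, 0.0, -1.0]]
force: [-1.7, 1.1, 5.0]
opening: 0.005
grasp_force: 2.5
```

>>> drive_tool(deltas="0 0 0 -2 0; 0 0 0 -2 0")

```text
time_s: 9.2
position: [0.6471, -0.1432, 0.1358]
tcp_rot: [[0.995, 0.099, 0.0], [0.099, -0.995, -0.0], [0.0, 0.0, -1.0]]
force: [-1.5, 1.3, 6.7]
opening: 0.003
grasp_force: 2.9
```

>>> drive_tool(deltas="0 0 0 -2 0; 0 0 0 -4 0; 0 0 0 -4 0")

```text
time_s: 9.5
position: [0.6471, -0.1432, 0.132]
tcp_rot: [[0.995, 0.099, 0.0], [0.099, -0.995, -0.0], [0.0, 0.0, -1.0]]
force: [-2.2, 0.3, 5.8]
opening: 0.007
grasp_force: 3.5
```

>>> drive_tool(deltas="0 0 0 -0.7 0; 0 0 0 -0.7 0; 0 0 0 -0.7 0")

```text
time_s: 9.8
position: [0.6471, -0.1432, 0.1316]
tcp_rot: [[0.995, 0.099, 0.0], [0.099, -0.995, -0.0], [0.0, 0.0, -1.0]]
force: [-3.0, 0.8, 6.1]
opening: 0.003
grasp_force: 3.6
```

>>> drive_tool(deltas="0 0 0 -0.8 0; 0 0 0 -0.8 0; 0 0 0 -0.8 0")

```text
time_s: 10.1
position: [0.6471, -0.1432, 0.1309]
tcp_rot: [[0.995, 0.099, 0.0], [0.099, -0.995, -0.0], [0.0, 0.0, -1.0]]
force: [-2.1, 0.7, 7.6]
opening: 0.007
grasp_force: 3.7
```

>>> drive_tool(deltas="0 -2 -0.2 0 0; 0 -4 -0.4 0 0; 0 -6 -0.6 0 0; 0 -8 -0.8 0 0; 0 -10 -1 0 0; 0 -10 -1 0 0")

```text
time_s: 10.7
position: [0.642, -0.1449, 0.1324]
tcp_rot: [[0.995, 0.098, 0.012], [0.098, -0.995, -0.002], [0.011, 0.003, -1.0]]
force: [4.1, 0.9, 7.5]
opening: 0.004
grasp_force: 3.6
```

>>> drive_tool(deltas="0 0 0 0 0; 0 0 0 0 0")

```text
time_s: 10.9
position: [0.642, -0.1449, 0.1324]
tcp_rot: [[0.995, 0.098, 0.011], [0.098, -0.995, -0.002], [0.011, 0.003, -1.0]]
force: [4.6, 1.2, 7.2]
opening: 0.004
grasp_force: 3.5
```

```bash
python3 - <<'E'
from h import *
import cv2
np.set_printoptions(precision=4,suppress=True)
s=bot.read_state();print({k:s[k] for k in s})
b=imaging.capture("top");a=imaging.capture("side")
A=cv2.resize(a[60:190,200:320],(480,520));B=cv2.resize(b[110:240,360:440],(320,520))
cv2.imwrite("pics/c5.png",np.hstack([A,B])[:,:,::-1])
E
```

```text
{'time_s': 10.9, 'joint_positions': array([-22.4976,  36.2381,  80.7672,   0.1501,  62.3445,  61.7995]), 'qvel': array([-0.0729,  0.0446, -0.0275, -0.0185, -0.0891, -0.1238]), 'tau': array([ -1.4152, -42.5942, -12.463 ,  -0.6871,   0.9867,  -0.0064]), 'position': array([ 0.642 , -0.1449,  0.1324]), 'tcp_rot': array([[ 0.9951,  0.0982,  0.0114],
       [ 0.0982, -0.9952, -0.0022],
       [ 0.0111,  0.0033, -0.9999]]), 'force': array([4.5527, 1.1929, 7.1824]), 'moment': array([ 0.1679, -0.735 , -0.0029]), 'grasp_force': 3.528203470632434, 'opening': 0.0038268380808092117}
```

View pics/c5.png

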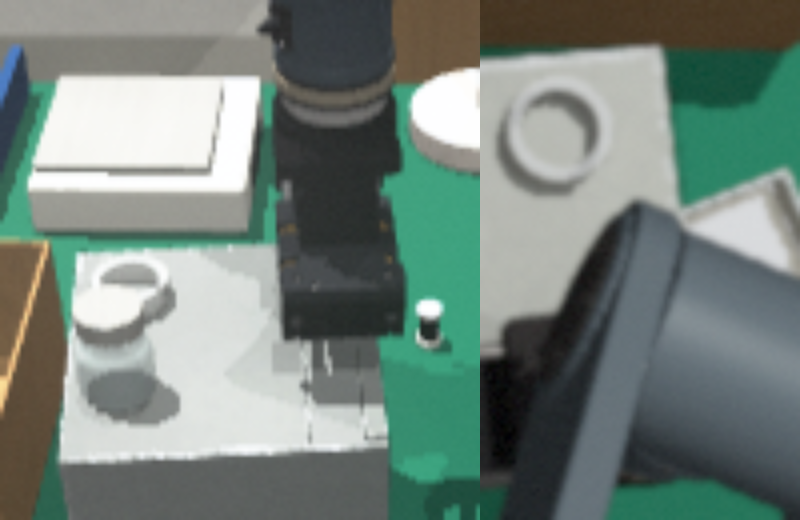

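>>> drive_tool(deltas="0 0 0 -0.8 0; 0 0 0 -1.6 0; 0 0 0 -1.6 0")

```text
time_s: 11.3
position: [0.642, -0.1449, 0.1308]
tcp_rot: [[0.995, 0.098, 0.011], [0.098, -0.995, -0.002], [0.011, 0.003, -1.0]]
force: [3.5, 1.2, 8.3]
opening: 0.008
grasp_force: 3.9
```

>>> drive_tool(deltas="0 -1 -0.1 0 0; 0 -2 -0.2 -0.2 0; 0 -3 -0.3 -0.4 0; 0 -3 -0.3 -0.4 0")

```text
time_s: 11.7
position: [0.6399, -0.1453, 0.1309]
tcp_rot: [[0.995, 0.098, 0.014], [0.098, -0.995, -0.003], [0.013, 0.004, -1.0]]
force: [5.9, 1.8, 8.7]
opening: 0.004
grasp_force: 4.1
```

>>> drive_tool(deltas="0 -1 -0.1 0 0; 0 -2 -0.2 0 0; 0 -3 -0.3 0 0; 0 -3 -0.3 0 0")

```text
time_s: 12.1
position: [0.6369, -0.1457, 0.1308]
tcp_rot: [[0.995, 0.098, 0.014], [0.098, -0.995, -0.003], [0.013, 0.004, -1.0]]
force: [5.7, 1.5, 7.8]
opening: 0.002
grasp_force: 4.1
```

>>> drive_tool(deltas="0 -1 -0.1 0 0; 0 -2 -0.2 0 0; 0 -3 -0.3 0 0; 0 -4 -0.4 0 0; 0 -4 -0.4 0 0")

```text
time_s: 12.6
position: [0.633, -0.1462, 0.1308]
tcp_rot: [[0.995, 0.098, 0.014], [0.098, -0.995, -0.003], [0.013, 0.004, -1.0]]
force: [4.2, 1.3, 7.1]
opening: 0.003
grasp_force: 4.1
```

```bash
python3 - <<'E'
from h import *
import cv2
b=imaging.capture("top");a=imaging.capture("side");w=imaging.capture("wrist")
A=cv2.resize(a[100:190,255:320],(325,450));B=cv2.resize(b[180:240,290:370],(450,338))
W=cv2.resize(w[150:250,60:400],(450,132))
cv2.imwrite("pics/c6.png",np.hstack([A,np.vstack([B,W])[:450] if 1 else 0, ][:1]+[cv2.copyMakeBorder(np.vstack([B,W]),0,0,0,0,0)[:450]])[:,:,::-1])
E
```

View pics/c6.png

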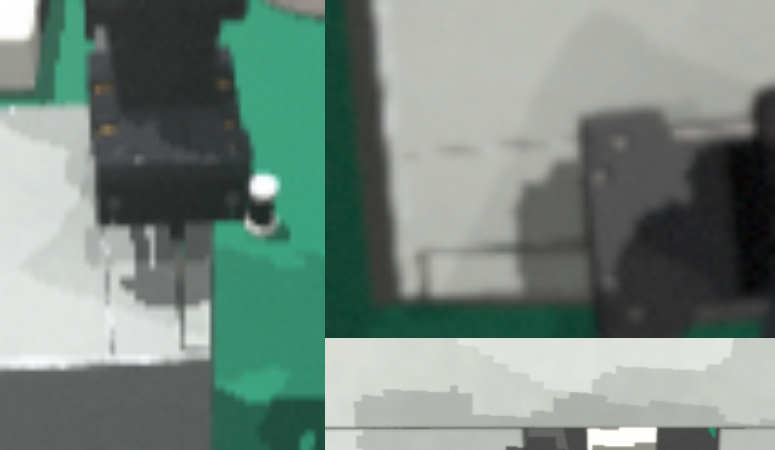

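>>> drive_tool(deltas="0 -2 -0.2 0 0; 0 -4 -0.4 0 0; 0 -6 -0.6 0 0; 0 -8 -0.8 0 0; 0 -10 -1 0 0; 0 -12 -1.2 0 0; 0 -14 -1.4 0 0; 0 -14 -1.4 0 0")

```text
time_s: 13.55
position: [0.6118, -0.1463, 0.1271]
tcp_rot: [[0.995, 0.098, -0.003], [0.098, -0.995, 0.001], [-0.002, -0.001, -1.0]]
force: [0.1, 0.3, -0.5]
opening: 0.008
grasp_force: 0.1
```

```bash
python3 - <<'E'
from h import *
a=np.radians(5.65);R=np.array([[np.cos(a),-np.sin(a)],[np.sin(a),np.cos(a)]]);h=np.array([.6175,-.0065])
p=bot.read_state()["position"][:2]
for th in [14,18,22,26,30,35,40,45,50,55,60,65,70,75,80,84,88,90,91]:
    q=np.radians(th); f=h+R@(.125*np.array([-np.sin(q),-np.cos(q)])-[-.0095,.015]); print(th,np.round((f-p)*1e3,1))
E
```

```text
14 [-1.5  2.2]
18 [-10.1   3.7]
22 [-18.5   5.9]
26 [-26.8   8.6]
30 [-34.9  11.9]
35 [-44.6  16.9]
40 [-53.9  22.6]
45 [-62.6  29.2]
50 [-70.7  36.4]
55 [-78.2  44.4]
60 [-84.9  53. ]
65 [-90.9  62.1]
70 [-96.   71.7]
75 [-100.3   81.7]
80 [-103.7   92.1]
84 [-105.7  100.6]
88 [-107.2  109.2]
90 [-107.7  113.5]
91 [-107.9  115.7]
```

>>> drive_tool(deltas="0 -5 0.5 4 0; 0 -10 2 8 0; 0 -14 4 10 0; 0 -18.5 6 10 0; 0 -23 7.5 10 0; 0 -27 9 10 0; 0 -31 10.5 10 0; 0 -35 12 10 0; 0 -40 14.5 10 0; 0 -44.5 17 10 0; 0 -49 20 10 0; 0 -54 22.5 10 0")

```text
time_s: 14.75
position: [0.5586, -0.1238, 0.1378]
tcp_rot: [[0.995, 0.099, -0.0], [0.099, -0.995, 0.0], [-0.0, -0.0, -1.0]]
force: [1.3, -1.7, -0.5]
opening: 0.007
grasp_force: 0.9
```

>>> drive_tool(deltas="0 -4.5 3 0 0; 0 -9 6.5 0 0; 0 -13 10 0 0; 0 -17 14 0 0; 0 -20.5 18 0 0; 0 -24 22 0 0; 0 -27.5 26 0 0; 0 -31 30.5 0 0; 0 -34 35 0 0; 0 -37 39.5 0 0; 0 -39.5 44 0 0; 0 -42 49 0 0")

```text
time_s: 15.95
position: [0.5167, -0.0747, 0.1379]
tcp_rot: [[0.995, 0.099, -0.0], [0.099, -0.995, -0.0], [-0.0, -0.0, -1.0]]
force: [-1.1, -1.8, 0.4]
opening: 0.004
grasp_force: 0.9
```

>>> drive_tool(deltas="0 -2.5 5 0 0; 0 -4.5 10 0 0; 0 -6.5 15 0 0; 0 -8 20 0 0; 0 -9 24.5 0 0; 0 -10 29 0 0; 0 -11 33 0 0; 0 -11.5 37 0 0; 0 -12 39.5 0 0; 0 -12.3 41.5 0 0; 0 -12.5 42.5 0 0; 0 -12.5 42.5 0 0")

```text
time_s: 17.15
position: [0.5046, -0.0323, 0.1379]
tcp_rot: [[0.995, 0.098, 0.0], [0.098, -0.995, 0.0], [0.0, -0.0, -1.0]]
force: [0.7, -1.0, -0.4]
opening: 0.007
grasp_force: 0.1
```

```bash
python3 - <<'E'
from h import *
import cv2
b=imaging.capture("top");a=imaging.capture("side")
A=cv2.resize(a[60:260,180:380],(480,480));B=cv2.resize(b[110:350,280:440],(320,480))
cv2.imwrite("pics/c7.png",np.hstack([A,B])[:,:,::-1])
E
```

>>> drive_tool(deltas="0 0.5 -5 0 0; 0 1.2 -12 0 0; 0 2 -20 0 0; 0 2 -20 30 0; 0 2 -20 70 0; 0 2 -20 110 0; 0 2 -20 150 0; 0 0 -60 170 0; 0 0 -100 170 0; 0 0 -140 170 0; 0 0 -180 170 0; 0 0 -180 170 0")

```text
time_s: 18.45
position: [0.5046, -0.2185, 0.3078]
tcp_rot: [[0.996, 0.093, 0.001], [0.093, -0.996, -0.003], [0.001, 0.003, -1.0]]
force: [0.4, 1.1, -0.8]
opening: 0.005
grasp_force: 0.0
```

```bash
python3 - <<'E'
from h import *
import cv2
s=bot.read_state();print(s["position"],s["force"])
b=imaging.capture("top");m=imaging.camera_model("top")
hsv=cv2.cvtColor(b,cv2.COLOR_RGB2HSV)
k=((hsv[:,:,1]<50)&(hsv[:,:,2]>110)).astype(np.uint8)
# region in front of cabinet near hinge
k[:236]=0;k[:,:280]=0;k[:,430:]=0
n,l,st,c=cv2.connectedComponentsWithStats(k)
for i in range(1,n):
    if st[i,4]>20:
        pts=np.argwhere(l==i)[:,::-1]; W=ray(m,pts.astype(float),.2).astype(np.float32); vx,vy,x,y=cv2.fitLine(W,cv2.DIST_L2,0,.01,.01).ravel()
        print(st[i],c[i],"dir",np.degrees(np.arctan2(vy,vx)),"pt",x,y,"ends",W[np.argmin(W[:,0])],W[np.argmax(W[:,0])])
E
```

```text
[ 0.50460706 -0.21846795  0.30780885] [ 0.38340175  1.13342778 -0.78016561]
[302 236  23  95 853] [312.07620164 283.20515826] dir 8.311615 pt 0.5054425 -0.015883325 ends [ 0.41802716 -0.02186504] [ 0.5946898  -0.00956659]
```

```bash
python3 -c "
from rig import bot
print(bot.hand_in())"
```

```text
the job is handed in; nothing more can be done
None
```

The cabinet door is unlatched and standing open at about 87–90°, the arm is clear of everything, and I handed the job in at about 18.5 s; the judging result was not shown.

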